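# Seat a culture dish and close the holder's guide to its gauge mark

## Robot

A 7-joint arm with a two-finger parallel gripper is mounted at the origin on the work surface; the furniture and walls round the work are solid. World frame = base frame: x ahead of the robot, y to its left, z up, the work surface at z = 0. Lengths are in m, angles in degrees, forces in N, time in s.
With the tool pointing down it reaches from about 0.425 to 0.875 m from the base axis. Payload 4.7 kg.
Tool frame: the origin (TCP) lies on the mounting face of the last link; the fingertips stand 182 mm ahead of it and the grasp point (between the pads) lies 164 mm ahead of it; z points along the fingers, x is the direction in which the jaws open and shut, and the axes are right-handed (so a half turn about z gives the same grasp; the last joint's range is limited). The gripper opens to 87 mm and grips with 3 to 60 N. Pads are 19 mm wide; open, the fingers measure 117 mm over their backs; the gripper's body (75 mm by 190 mm) begins 51 mm behind the grasp point.
Start: joints at [69.219, 18.392, -4.016, 83.108, 1.295, 78.541, -3.26], TCP at [0.239, -0.604, 0.405] pointing down, gripper open.
Joint ranges: [-163.93, 163.93], [-17.29, 119.83], [-79.2, 71.16], [3.27, 140.29], [-89.18, 269.18], [5.43, 117.66], [-154.24, 154.24]. Speed limits (degrees/s): [147.25, 147.25, 180, 180, 180, 180, 180].

## Interface

Orientations are given as [roll, pitch, yaw] about the fixed x, y, z axes, in that order (R = Rz(yaw) Ry(pitch) Rx(roll)).
In Python, from cell import status, cams, env, outline_of, landmark_of gives the robot as it stands. The module is installed in compiled form; this text tells all that it offers.
- The arm moves only by the tool jog_arm, never from a script. Its argument "rows" is a list of rows, each a list of 7 numbers: the closure, from 0 (fully open) to 1 (shut), then the shift along the tool's x, y, z in m, then the turn, a rotation vector about the tool's x, y, z in degrees. A call has 1 to 12 rows; each row shifts and turns the commanded pose from where the row before left it, along the tool's axes as they then stand; what a row does not reach is not made up. A row lasts 1/12 s, in which the tool goes at most 41.7 mm and 7.16 degrees, less where a joint would pass 70% of its speed; a pose out of reach is approached as far as the arm can. A call with a gripper value outside its range is refused whole. The fingers move at their own pace and stop on an object; "grip_force" is the grip in N (left out, the last holds). Time passes only in rows, so rows that do not move let the fingers close. It gives the time, the measured TCP pose, the force and the opening at its end, in the units of the state.
- status.get_obs(): the state, without advancing time (a new reading comes with each control period).
- cams.read_camera(name): name is "side" or "top" or "wrist"; returns (picture, depth): 480x640x3 uint8, red, green, blue; 480x640 float32, m along the optical axis (not along the pixel's ray), 0 where there is no reading.
- cams.camera_params(name): a dict with "vfov" (degrees; the focal length in pixels is half the picture's height over the tangent of half this angle, whatever the lens; pixels are square), "cx", "cy" (the principal point, pixels), "eye" and "attitude" of the camera in the world. Camera axes: x right, y up, looking along -z (the intrinsics and any distortion apply to the point x, -y, -z); pixel columns grow to the right and rows downward; lengths in m; the calibration is good to about 2 mm. A picture is of the moment at which its call begins: read the wrist's pose just before it. camera_params takes no time and is no camera call; for the wrist camera it gives the pose at the moment of the call.
- env.sign_off(): hands the job in, once; it reports no verdict.
Trained networks look in the newest picture that a camera, given by its name, has taken for a name from the list of things; names that differ only in an ending like _2 or _b are one class to them, and where a whole thing is asked for, a point or a joint stands for the part that bears it (a point fixed in the world has none). Each returns a list of dicts, best first, with "conf" (0 to 1); they miss things now and then, are a little off and sometimes report something else, mostly with a low value. They report only what shows in the picture. A call takes as long as a camera call. They do not tell look-alikes from the thing itself.
- outline_of(camera, name): "pixels" (480x640 bool, what is visible of it) and "box" ([left, top, right, bottom] in pixels, round what is visible of it).
- landmark_of(camera, name): "position" ([row, column] in pixels: a listed point, or the origin of a listed thing).
The state is a dict: "time_s": time; "qpos": joint angles; "joint_velocities": joint speeds; "effort": joint torques, N m; "tool_pos": TCP position; "tool_rot": TCP orientation; "force": force on the tool from outside, world axes, zero at the start; "wrist_torque": the same for the moment, N m; "grip_width": finger opening in m.
Only numpy, scipy, OpenCV 4.12 (cv2) and the standard library are available. Lean on these libraries where they do the work, as an engineer would, in place of code of your own. Each camera call takes 0.05 s, during which the arm holds its last target. There are 200 camera calls.

## Task

With a fingertip, push the petri dish along the dish holder's plate until it rests fully against the back stop bar. Then roll the knurled wheel under a fingertip, in as many strokes as it takes, until the pointer on the sliding guide lines up with the long gauge mark on the bar. Move the guide only by its wheel, do not lift or squeeze the dish, and leave the other things where they are.

Things in the scene. Friction and masses are not known exactly. Their poses are not given: they have to be found in the camera images.
- holder: fixed dish holder: grey metal plate 220 x 214 x 8 mm on the bench, with a white rail, a white sliding guide, a back stop bar and a black knurled wheel on it. Origin on the bench; +x runs from the open front edge to the stop bar (away from the robot), +y from the rail to the wheel (left). Plate (mm): x -130 to 90, y -107 to 107. Aluminium wheel cheeks: x -11 to 51, y 38 to 98, top z 38
- stop (a point): middle of the channel's end, on the aluminium back stop bar's front face at plate height (holder x 65, y -43, z 8); axes as the holder's. The bar is 24 mm thick, runs along the holder's y, top 30 mm above the bench. The dish's centre is 30 mm in front of this face when it rests against it
- rail (a point): middle of the fixed white rail's inner face, at plate height (holder x 25, y -75, z 8). The rail is 90 mm long along the holder's x (-20 to 70), top 30 mm above the bench; the dish's channel lies on its +y side
- dish: loose petri dish with lid, 60 mm across, 15 mm high, about 18 g, starting on the holder's plate in front of the channel between fixed rail and guide, which is wide open for it. Origin at the centre of its underside
- guide: white sliding guide, 84 mm along the holder's x (-20 to 64), 12 mm thick, top 30 mm above the bench. Slides along the holder's y only, stays where left. Origin mid length and thickness, at plate height. Gap from rail to guide: 80 to 96 mm at the start, 64 mm with the pointer at the mark (4 mm wider than the dish); below 60 mm it would squeeze the dish; end stop at 56 mm
- pointer (a point): tip of the dark steel pointer on the guide, which lies over the top of the back stop bar and moves with the guide along the holder's y
- mark (a point): the long gauge mark, a black line 16 mm long along the holder's x on the top of the back stop bar (the short lines beside it are a 5 mm scale); its axes are the holder's. The pointer starts 16 to 32 mm on the wheel's side (+y) of it
- wheel_top (a point): topmost point of the black knurled wheel's rim, 56 mm above the bench. The wheel is 52 mm across and 18 mm wide, its axis level, along the holder's x, 26 mm below this point; its upper 18 mm stand free above the cheeks. This point stays put as the wheel turns
- wheel (a joint): angle of the knurled wheel, rad: 0 with the pointer at the mark, growing as the gap opens. Dragging the rim's top towards the rail (holder's -y) closes the gap, +y opens it. The guide moves 8 mm a radian: 26 mm of rim travel move it 8 mm. About 1 to 2 N at the rim turns it; it stays where left. A fingertip pressed down with 5 to 15 N grips the rim by friction
- lens_box: small blue cardboard box 45 x 60 x 50 mm standing loose on the front left of the holder's plate; to be left alone
- forceps: loose plastic forceps, 124 mm long, lying on the bench to the right of the holder; to be left alone
- rack: white wire tube rack 62 x 150 x 70 mm on the bench to the left; to be left alone
- saline: white plastic bottle 64 mm across, 150 mm high, to the right of the holder; to be left alone
- stain_a: small white dropper bottle with a blue cap, 44 mm across, 98 mm high, to the right; to be left alone
- stain_b: small white dropper bottle with a purple cap, 44 mm across, 98 mm high, to the right; to be left alone
- kit_box: light cardboard box 50 x 68 x 85 mm, far right; to be left alone
Things that resemble listed ones, but are neither listed nor needed, are in the scene too. Leave any yellow look-alike of the dish alone.

How it is judged (in metres and radians):
On the way, in this order (a step that is already met when the one before it is completed fails the run):
1. the dish rests against the back stop bar, between rail and guide (x of dish in the frame of holder above 0.031 m and y of dish in the frame of holder between -0.05 and -0.005 m), for 0.2 s.
2. the pointer stands at the gauge mark (y of pointer in the frame of mark between -0.0022 and 0.0022 m), for 0.3 s.
At the end, for the whole second after the job is handed in: the dish lies flat on the plate between rail and guide, within 4 mm of the back stop bar, and the pointer stands within 2.2 mm of the gauge mark, all at rest (all of step 2 and x of dish in the frame of holder above 0.031 m and y of dish in the frame of holder between -0.05 and -0.038 m and z of dish in the frame of holder below 0.011 m and angle between dish's own z axis and vertical below 0.1 rad and linear speed of dish below 0.01 m/s and velocity of joint wheel between -0.05 and 0.05 rad/s); the robot touches nothing.
It fails at once if the dish is lifted or tipped (z of dish in the frame of holder above 0.013 m or angle between dish's own z axis and vertical above 0.3 rad).
It fails at once if the dish is squeezed by the guide (over 5 N) (contact force between guide and dish above 5 N).
It fails at once if the guide is pushed directly (over 3 N) and not by its wheel (contact force between any of the fingers, the arm and guide above 3 N).
It fails at once if a bystander is moved more than 20 mm (distance of any of lens_box, forceps, rack, saline, stain_a, stain_b, kit_box from where it was at the start of the episode above 0.02 m).
It also fails if it takes over 58 s, if anything falls off the work surface, if the arm or the gripper's body presses on something with over 40 N, if the wrist force passes 120 N, or if a joint passes its speed limit or range.

## Working session

There is one attempt and no reset: what is moved stays moved. The work goes in short steps, Python scripts to look and compute and a tool call to move; the robot and the scene stay as the last step left them, time stands still between calls to the robot, and variables do not carry over. Pictures are saved under pics/ and viewed, about 8 in all and at most 12, crops included, and the job is handed in when it is done.

Besides the shell and the picture viewer there is one more tool, called after "Request:" as name([rows], argument=value, ...), one row to a line, values as JSON. jog_arm: Moves the arm, as the interface text tells. Its arguments: {"type":"object","properties":{"rows":{"type":"array"},"grip_force":{"type":"number"}},"required":["rows"]}

```bash
mkdir -p pics
cat > h.py <<'E'
import numpy as np, cv2
from cell import status, cams, env, outline_of, landmark_of
from scipy.spatial.transform import Rotation as R
def ray(cam,row,col,P=None):
    P=P or cams.camera_params(cam); f=240/np.tan(np.radians(P['vfov'])/2)
    att=np.array(P['attitude'])
    M=att if att.shape==(3,3) else R.from_euler('xyz',att,degrees=True).as_matrix()
    d=M@np.array([(col-P['cx'])/f,-(row-P['cy'])/f,-1.0]); return np.array(P['eye']),d
def at_z(cam,row,col,z,P=None):
    e,d=ray(cam,row,col,P); return e+d*(z-e[2])/d[2]
def save(name,im): cv2.imwrite('pics/'+name,im[...,::-1])
E
python3 - <<'E'
from h import *
o=status.get_obs(); print(o)
for c in ['top','side','wrist']:
    print(c,cams.camera_params(c))
    im,d=cams.read_camera(c); save(c+'0.png',im)
    if c=='wrist': continue
    for n in ['holder','stop','rail','dish','guide','pointer','mark','wheel_top']:
        L=landmark_of(c,n)
        for l in L[:2]:
            r,k=l['position']; e,dr=ray(c,r,k); z=d[int(round(min(r,479))),int(round(min(k,639)))]
            print(n,round(l['conf'],2),np.round([r,k],1),np.round(e+dr*z,4))
E
```

```text
{'time_s': 0.0, 'qpos': array([69.21923395, 18.43944575, -4.01633001, 83.17423996,  1.29618656,
       78.54268548, -3.2581367 ]), 'joint_velocities': array([-0.0205073 , -0.05746315, -0.0566678 ,  0.08345989, -0.01534595,
        0.02045867,  0.07834915]), 'effort': array([-1.95678736e-04, -4.91286349e+01, -4.03940147e-01, -3.12532282e+01,
       -6.39695465e-02,  4.37951228e-02,  1.73227936e-04]), 'tool_pos': array([ 0.23905754, -0.60421928,  0.40366273]), 'tool_rot': array([ 1.79993264e+02,  1.11056127e-01, -6.84066476e+01]), 'force': array([0.05390233, 0.43611986, 0.18896995]), 'wrist_torque': array([-0.00963044, -0.00702887, -0.00449989]), 'grip_width': 0.08700343846158158}
top {'vfov': 54.20433241559193, 'cx': 314.0854811885256, 'cy': 238.31428743694457, 'eye': array([ 0.13465708, -0.01260448,  1.50875262]), 'attitude': array([ 12.60164613,   0.26882214, -89.5789587 ])}
holder 0.68 [213.8 257.3] [0.5527 0.1862 0.0067]
stop 0.69 [191.4 261.1] [0.6211 0.1724 0.036 ]
stop 0.66 [195.2 272.1] [0.6162 0.1383 0.0112]
rail 0.73 [208.3 282.2] [0.5666 0.1024 0.0257]
dish 0.66 [232.8 267.
[... 564 characters left out ...]
39]
stop 0.67 [315. 312.] [0.6296 0.1507 0.031 ]
rail 0.91 [296.5 316.3] [0.5688 0.1151 0.0045]
dish 0.91 [277.1 348.6] [0.4822 0.1486 0.0204]
dish 0.85 [285.5 498.2] [0.2726 0.4498 0.0173]
guide 0.57 [316.8 346.7] [0.5822 0.215  0.028 ]
pointer 0.53 [329.8 333.7] [0.6307 0.214  0.0333]
mark 0.87 [323.6 321. ] [0.6323 0.1792 0.0262]
mark 0.39 [299.6 384. ] [0.4864 0.2551 0.0243]
wheel_top 0.97 [319.7 364.4] [0.5768 0.2586 0.0521]
wheel_top 0.68 [212.9 157.8] [ 0.6399 -0.3832  0.0362]
wrist {'vfov': 63.07902276297141, 'cx': 314.1076524466529, 'cy': 242.13545690799606, 'eye': array([ 0.3131425 , -0.57480708,  0.38398616]), 'attitude': array([-1.67325939e+01,  3.32984026e-03, -6.83969995e+01])}
```

Run:
```python
import cv2,numpy as np
t=cv2.imread('pics/top0.png')[150:350,140:400]; s=cv2.imread('pics/side0.png')[200:400,240:540]
cv2.imwrite('pics/a.png',np.vstack([cv2.resize(t,(520,400))[:, :],cv2.resize(s,(600,400))[:200*2,:520]])[:800])
cv2.imwrite('pics/a.png',np.hstack([cv2.resize(t,None,fx=1.5,fy=1.5),cv2.resize(s[:, :260],None,fx=1.5,fy=1.5)]))
cv2.imwrite('pics/b.png',cv2.imread('pics/top0.png'))
```

```text
(no output)
```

View pics/a.png

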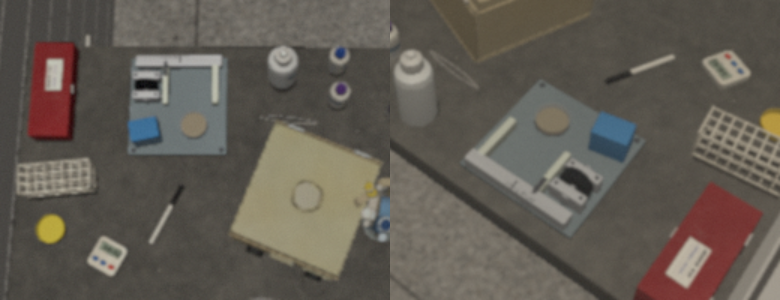

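View pics/b.png

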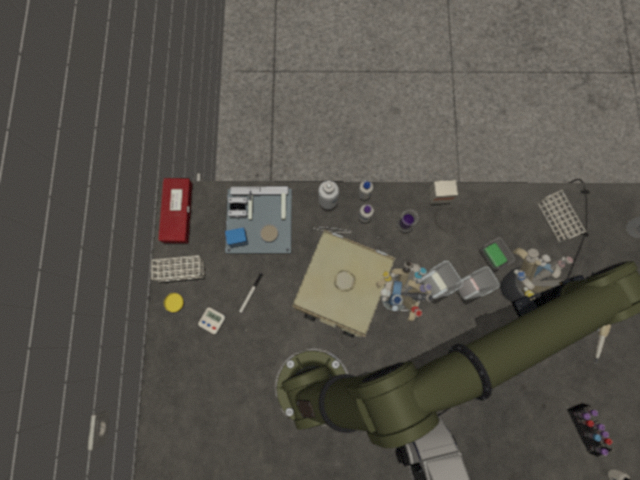

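```bash
cat >> h.py <<'E'
def cloud(cam,d,P=None):
    P=P or cams.camera_params(cam); v,u=np.mgrid[0:480,0:640]; f=240/np.tan(np.radians(P['vfov'])/2)
    M=R.from_euler('xyz',P['attitude'],degrees=True).as_matrix()
    p=np.stack([(u-P['cx'])/f*d,-(v-P['cy'])/f*d,-d],-1)
    return p@M.T+np.array(P['eye'])
E
python3 - <<'E'
from h import *
im,d=cams.read_camera('top'); p=cloud('top',d)
x,y,z=p[...,0],p[...,1],p[...,2]; ok=d>0
for ylo in np.arange(-.7,.5,.1):
    print(round(ylo,1),[ (lambda m: round(float(np.percentile(z[m],99)),2) if m.sum()>5 else None)(ok&(x>a)&(x<a+.1)&(y>ylo)&(y<ylo+.1)) for a in np.arange(.1,.8,.1)])
E
```

```text
-0.7 [0.64, 0.64, 0.34, 0.06, 0.01, 0.01, None]
-0.6 [0.66, 0.65, 0.25, 0.19, 0.01, 0.01, None]
-0.5 [0.68, 0.66, 0.16, 0.01, 0.09, 0.09, None]
-0.4 [0.7, 0.22, 0.22, 0.05, 0.09, 0.09, None]
-0.3 [0.71, 0.27, 0.23, 0.03, 0.09, 0.01, None]
-0.2 [0.72, 0.23, 0.23, 0.16, 0.1, 0.1, None]
-0.1 [0.16, 0.16, 0.16, 0.16, 0.15, 0.15, None]
-0.0 [0.02, 0.16, 0.16, 0.01, 0.03, 0.03, None]
0.1 [0.01, 0.01, 0.01, 0.03, 0.03, 0.04, None]
0.2 [0.02, 0.02, 0.01, 0.06, 0.06, 0.04, None]
0.3 [0.02, 0.02, 0.07, 0.01, 0.01, 0.01, None]
0.4 [0.01, 0.02, 0.07, 0.05, 0.06, 0.06, None]
```

Request:
jog_arm([
  [1,0,0,-0.016,0,0,4.32],
  [1,0,0,-0.016,0,0,4.32],
  [1,0,0,-0.016,0,0,4.32],
  [1,0,0,-0.016,0,0,4.32],
  [1,0,0,-0.016,0,0,4.32],
  [1,-0.02,-0.0373,0,0,0,0],
  [1,-0.02,-0.0373,0,0,0,0],
  [1,-0.02,-0.0373,0,0,0,0],
  [1,-0.02,-0.0373,0,0,0,0],
  [1,-0.02,-0.0373,0,0,0,0],
  [1,-0.02,-0.0373,0,0,0,0],
  [1,-0.02,-0.0373,0,0,0,0],
], grip_force=10)

```text
time_s: 2.0
tool_pos: [0.4977, -0.4654, 0.485]
tool_rot: [-180.0, -0.0, -90.0]
force: [0.6, -0.9, 0.4]
grip_width: 0.0151
```

Request:
jog_arm([
  [1,-0.04,0,0,0,0,0],
  [1,-0.04,0,0,0,0,0],
  [1,-0.04,0,0,0,0,0],
  [1,-0.04,0,0,0,0,0],
  [1,-0.04,0,0,0,0,0],
  [1,-0.04,0,0,0,0,0],
  [1,-0.04,0,0,0,0,0],
  [1,-0.04,0,0,0,0,0],
  [1,-0.04,0,0,0,0,0],
  [1,-0.04,0,0,0,0,0],
  [1,-0.04,0,0,0,0,0],
  [1,-0.04,0,0,0,0,0],
])

```text
time_s: 3.0
tool_pos: [0.4957, 0.0154, 0.4851]
tool_rot: [-179.9, -0.0, -90.0]
force: [0.9, -0.4, 0.6]
grip_width: 0.0006
```

Request:
jog_arm([
  [1,-0.04,0,0,0,0,0],
  [1,-0.04,0,0,0,0,0],
  [1,-0.03,0,0,0,0,0],
  [1,0,0,0,0,0,0],
])

```text
time_s: 3.33
tool_pos: [0.4946, 0.1313, 0.4853]
tool_rot: [-179.9, 0.2, -89.3]
force: [-0.9, 0.4, -0.0]
grip_width: 0.0002
```

```bash
cat > look.py <<'E'
from h import *
import sys
tag=sys.argv[1]; names=sys.argv[2].split(',')
P=cams.camera_params('wrist'); im,d=cams.read_camera('wrist'); save(tag+'.png',im)
o=status.get_obs(); print(o['time_s'],np.round(o['tool_pos'],4),np.round(o['tool_rot'],2),np.round(o['force'],1),o['grip_width'])
Z=dict(holder=0.0,stop=.008,rail=.008,dish=.008,guide=.008,pointer=.030,mark=.030,wheel_top=.056)
for n in names:
    for l in landmark_of('wrist',n)[:2]:
        r,k=l['position']; e,dr=ray('wrist',r,k,P); z=d[int(min(r,479)),int(min(k,639))]
        print(n,round(l['conf'],2),np.round([r,k],1),'z-plane',np.round(at_z('wrist',r,k,Z[n],P),4),'depth',np.round(e+dr*z,4))
E
python3 look.py w1 holder,stop,rail,dish,guide,pointer,mark,wheel_top
```

```text
3.3833 [0.4953 0.1276 0.4851] [-1.7997e+02  6.0000e-02 -8.9550e+01] [ 0.4 -1.8  0.2] 0.00030839326831009914
holder 0.69 [145.1 268.7] z-plane [0.5512 0.1867 0.    ] depth [0.5516 0.1858 0.0075]
holder 0.31 [ 80.2 589.9] z-plane [ 0.625  -0.1685 -0.    ] depth [ 0.6213 -0.147   0.0332]
stop 0.67 [ 83.9 306.4] z-plane [0.6168 0.1433 0.008 ] depth [0.6147 0.1428 0.0303]
stop 0.59 [291.6  81.3] z-plane [0.3679 0.4277 0.008 ] depth [0.3946 0.3896 0.067 ]
rail 0.68 [124.6 337.6] z-plane [0.5748 0.1082 0.008 ] depth [0.5748 0.1082 0.0073]
dish 0.76 [363.6  83.4] z-plane [0.2624 0.4416 0.008 ] depth [0.5231 0.1834 0.3897]
dish 0.71 [204.6 305.8] z-plane [0.4836 0.1432 0.008 ] depth [0.5742 0.1328 0.4646]
guide 0.95 [125.4 246. ] z-plane [0.5728 0.2107 0.008 ] depth [0.5728 0.2071 0.0288]
pointer 0.62 [ 71.2 241. ] z-plane [0.6261 0.21   0.03  ] depth [0.6264 0.2105 0.0277]
mark 0.75 [ 70.9 271.9] z-plane [0.6268 0.1783 0.03  ] depth [0.6267 0.1783 0.0303]
wheel_top 0.81 [130.6 196.7] z-plane [0.5673 0.2523 0.056 ] depth [0.5673 0.2524 0.0556]
```

View pics/w1.png

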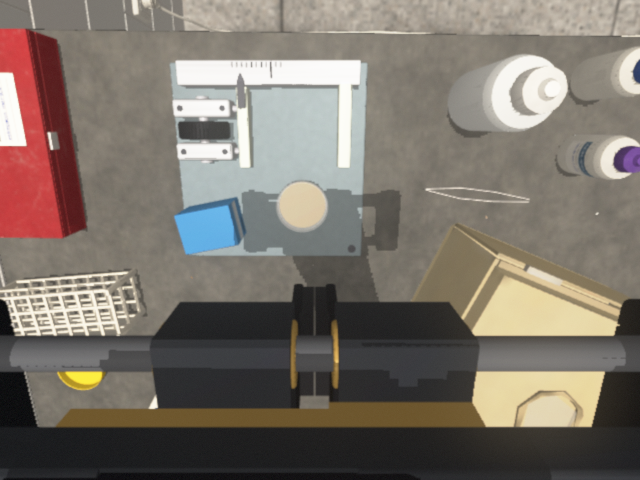

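Run:
```python
from h import *
P=cams.camera_params('wrist'); im,d=cams.read_camera('wrist'); p=cloud('wrist',d,P)
x,y,z=p[...,0],p[...,1],p[...,2]
bright=im.min(-1)>150
m=(z>.02)&(z<.036)&(x>.60)&(x<.66)&(y>.05)&(y<.32)&bright
c,s,a=cv2.minAreaRect((p[m][:,:2]*1000).astype(np.float32)); print('bar',c,s,a,m.sum())
xs=[];ys=[]
for yy in np.arange(.12,.27,.004):
    q=m&(abs(y-yy)<.002)
    if q.sum()>3: xs.append(np.percentile(x[q],97)); ys.append(yy)
print('far edge slope deg',-np.degrees(np.polyfit(ys,xs,1)[0]))
o=outline_of('wrist','dish')
for k in o[:3]:
    b=k['box']; r=(b[1]+b[3])/2; cc=(b[0]+b[2])/2
    print(k['conf'],b,at_z('wrist',r,cc,.02,P))
t=(z>.1)&(z<.3)&(x>.35)&(x<.55)&(y>-.15)&(y<.03); print('tanbox max y at x bins',[(round(a,2),round(float(y[t&(abs(x-a)<.01)].max()),3)) for a in np.arange(.38,.54,.02) if (t&(abs(x-a)<.01)).any()])
s_=(z>.1)&(z<.2)&(x>.54)&(x<.72)&(y>-.15)&(y<.06); print('saline',y[s_].max(),x[s_].min(),x[s_].max())
print(status.get_obs()['tool_pos'],status.get_obs()['tool_rot'])
```

```text
bar (619.253662109375, 182.3426513671875) (37.89169692993164, 190.2209930419922) 0.18183459341526031 4777
far edge slope deg 0.7493192110543431
0.71 [267.5, 185.2, 320.8, 231.3] [0.48354678 0.14567944 0.02      ]
0.69 [48.5, 373.8, 97.9, 396.2] [0.2447249  0.44384542 0.02      ]
tanbox max y at x bins [(np.float64(0.4), -0.005), (np.float64(0.42), -0.007), (np.float64(0.44), -0.015), (np.float64(0.46), -0.024)]
saline -0.013407100972502653 0.5710760003280393 0.6338001318570671
[0.4964416  0.1226853  0.48472974] [-1.79999289e+02 -1.05723662e-02 -9.00861840e+01]
```

Request:
jog_arm([
  [1,-0.007,0.024,0,0,0,-0.3],
  [1,-0.007,0.024,0,0,0,-0.3],
  [1,-0.007,0.0235,0,0,0,0],
  [1,0,0,0.035,0,0,0],
  [1,0,0,0.035,0,0,0],
  [1,0,0,0.035,0,0,0],
  [1,0,0,0.035,0,0,0],
  [1,0,0,0.035,0,0,0],
  [1,0,0,0.035,0,0,0],
  [1,0,0,0.03,0,0,0],
  [1,0,0,0.02,0,0,0],
  [1,0,0,0,0,0,0],
])

```text
time_s: 4.88
tool_pos: [0.4226, 0.143, 0.2209]
tool_rot: [179.5, -0.1, -89.4]
force: [-0.2, -0.1, 0.1]
grip_width: 0.0004
```

```bash
python3 look.py w2 dish,stop,rail,mark,pointer,wheel_top
```

```text
4.9333 [0.4238 0.1436 0.2231] [ 1.7973e+02 -1.0000e-02 -8.9410e+01] [-1.  -0.2  0.3] 0.0007731973889808695
dish 0.67 [160.8 307. ] z-plane [0.4837 0.1473 0.008 ] depth [0.4851 0.1471 0.0234]
```

View pics/w2.png

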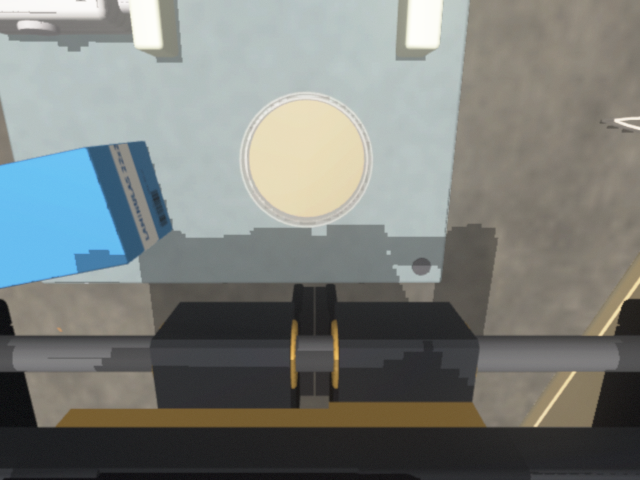

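Request:
jog_arm([
  [1,-0.0005,0,0.015,0,0,0],
  [1,0,0,0.014,0,0,0],
  [1,0,0,0,0,0,0],
  [1,0,-0.01,0,0,0,0],
  [1,0,-0.008,0,0,0,0],
  [1,0,-0.007,0,0,0,0],
  [1,0,-0.007,0,0,0,0],
  [1,0,-0.007,0,0,0,0],
  [1,0,-0.007,0,0,0,0],
  [1,0,-0.007,0,0,0,0],
  [1,0,-0.007,0,0,0,0],
])

```text
time_s: 6.15
tool_pos: [0.4855, 0.1451, 0.1957]
tool_rot: [180.0, -0.0, -89.4]
force: [1.0, -0.4, -0.8]
grip_width: 0.0007
```

```bash
python3 look.py w3 dish,stop,rail,mark,pointer,wheel_top
```

```text
6.2 [0.4867 0.1449 0.1959] [-1.7991e+02  3.0000e-02 -8.9460e+01] [ 2.1 -0.5  0.6] 0.00045661453976263415
dish 0.82 [214.7 314.6] z-plane [0.5273 0.1458 0.008 ] depth [0.5306 0.1459 0.0224]
stop 0.63 [161.2 226.2] z-plane [0.5499 0.1831 0.008 ] depth [0.5498 0.1833 0.0074]
rail 0.64 [100.  407.9] z-plane [0.5748 0.1088 0.008 ] depth [0.5749 0.1086 0.007 ]
rail 0.33 [164.7 225.4] z-plane [0.5484 0.1836 0.008 ] depth [0.5484 0.1836 0.0078]
```

View pics/w3.png

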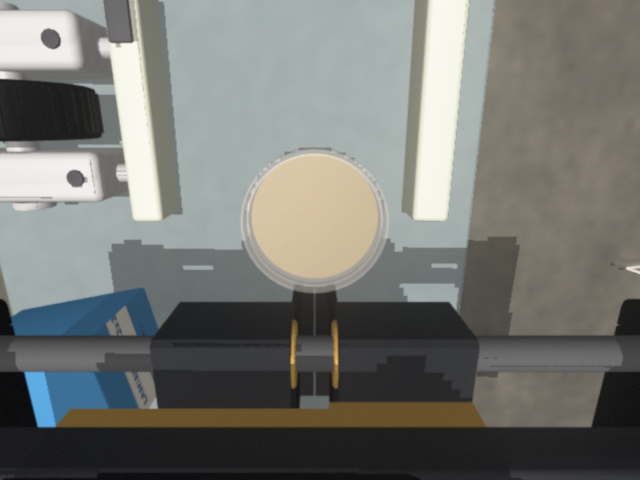

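Request:
jog_arm([
  [1,0,-0.006,0,0,0,0],
  [1,0,-0.006,0,0,0,0],
  [1,0,-0.006,0,0,0,0],
  [1,0,-0.006,0,0,0,0],
  [1,0,-0.006,0,0,0,0],
  [1,0,-0.006,0,0,0,0],
  [1,0,-0.006,0,0,0,0],
  [1,0,-0.004,0,0,0,0],
  [1,0,-0.003,0,0,0,0],
  [1,0,-0.002,0,0,0,0],
  [1,0,0,0,0,0,0],
  [1,0,0,0,0,0,0],
])

```text
time_s: 7.5
tool_pos: [0.5356, 0.1457, 0.1957]
tool_rot: [180.0, -0.0, -89.4]
force: [0.3, 0.2, 0.1]
grip_width: 0.0003
```

```bash
python3 look.py w4 dish,stop,rail,mark,pointer
```

```text
7.55 [0.5355 0.1457 0.1957] [ 1.7998e+02 -1.0000e-02 -8.9400e+01] [0.7 0.4 0.1] 0.00032300626285090963
stop 0.87 [123.5 326.1] z-plane [0.6156 0.1421 0.008 ] depth [0.6155 0.1427 0.0286]
rail 0.9 [220.6 399.9] z-plane [0.5752 0.109  0.008 ] depth [0.5747 0.1085 0.0058]
mark 0.85 [ 89.7 221.8] z-plane [0.6263 0.1791 0.03  ] depth [0.6263 0.1791 0.03  ]
pointer 0.8 [ 89.2 132.8] z-plane [0.6262 0.2099 0.03  ] depth [0.6263 0.2105 0.0284]
```

View pics/w4.png

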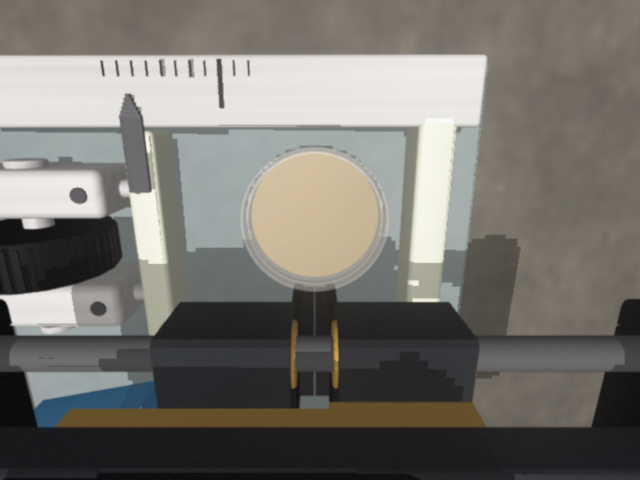

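Request:
jog_arm([
  [1,0,-0.003,0,0,0,0],
  [1,0,-0.003,0,0,0,0],
  [1,0,-0.002,0,0,0,0],
  [1,0,-0.001,0,0,0,0],
  [1,0,-0.001,0,0,0,0],
  [1,0,0,0,0,0,0],
])

```text
time_s: 8.3
tool_pos: [0.5445, 0.1458, 0.1952]
tool_rot: [179.7, -0.1, -89.4]
force: [-5.9, -0.8, 4.5]
grip_width: 0.0005
```

Request:
jog_arm([
  [1,0,0,0,0,0,0],
  [1,0,0.005,0,0,0,0],
  [1,0,0.01,0,0,0,0],
  [1,0,0.015,0,0,0,0],
  [1,0,0,-0.025,0,0,0],
  [1,0,0,-0.025,0,0,0],
  [1,0,0,-0.025,0,0,0],
  [1,0,0,-0.025,0,0,0],
  [1,0,0,0,0,0,0],
])

```text
time_s: 9.05
tool_pos: [0.5171, 0.1465, 0.3009]
tool_rot: [-179.4, 0.1, -89.4]
force: [0.7, 1.3, 1.4]
grip_width: 0.0003
```

```bash
python3 look.py w5 dish,stop,rail,mark,pointer,wheel_top,guide
```

```text
9.1 [0.5164 0.146  0.2987] [-1.7961e+02  2.0000e-02 -8.9410e+01] [ 0.2 -0.6  0.2] 0.0005855005279353654
dish 0.83 [148.2 319.4] z-plane [0.5842 0.1444 0.008 ] depth [0.5849 0.1446 0.0231]
stop 0.95 [ 99.6 322.8] z-plane [0.6153 0.1426 0.008 ] depth [0.614  0.143  0.0272]
stop 0.31 [164.5 224.2] z-plane [0.5726 0.2096 0.008 ] depth [0.5743 0.2051 0.0278]
rail 0.65 [162.9 371.4] z-plane [0.5747 0.1086 0.008 ] depth [0.5747 0.1085 0.0076]
rail 0.45 [ 97.7 319.5] z-plane [0.6164 0.1448 0.008 ] depth [0.6149 0.145  0.0291]
mark 0.89 [ 77.  264.4] z-plane [0.6261 0.178  0.03  ] depth [0.6261 0.178  0.0298]
pointer 0.61 [ 77.6 211. ] z-plane [0.6254 0.2098 0.03  ] depth [0.6254 0.2098 0.03  ]
wheel_top 0.75 [180.  132.2] z-plane [0.5675 0.2519 0.056 ] depth [0.5675 0.2521 0.0557]
guide 0.9 [164.4 223.9] z-plane [0.5726 0.2098 0.008 ] depth [0.5745 0.205  0.0295]
guide 0.2 [149.8 317.6] z-plane [0.5831 0.1456 0.008 ] depth [0.5838 0.1457 0.0225]
```

View pics/w5.png

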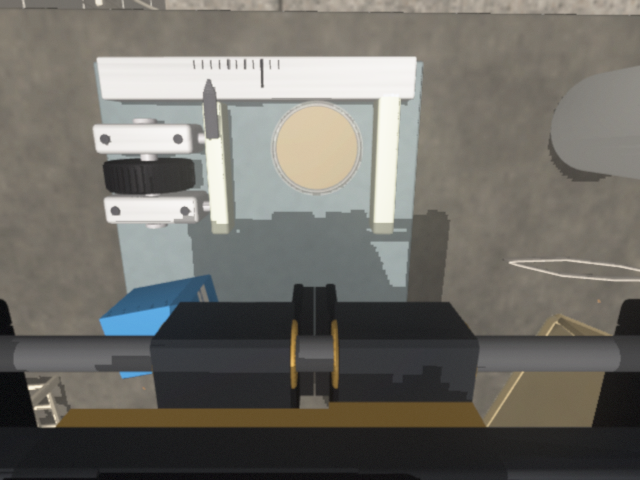

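Request:
jog_arm([
  [1,-0.03,-0.0135,0,0,0,0],
  [1,-0.03,-0.0135,0,0,0,0],
  [1,-0.03,-0.0135,0,0,0,0],
  [1,-0.027,-0.012,0,0,0,0],
  [1,0,0,0.025,0,0,0],
  [1,0,0,0.025,0,0,0],
  [1,0,0,0.008,0,0,0],
  [1,0,0,0.001,0,0,0],
  [1,0,0,0.001,0,0,0],
  [1,0,0,0,0,0,0],
])

```text
time_s: 10.28
tool_pos: [0.566, 0.2657, 0.2371]
tool_rot: [179.9, 0.2, -89.3]
force: [-4.1, 3.4, 8.4]
grip_width: 0.0006
```

Request:
jog_arm([
  [1,0.004,0,0,0,0,0],
  [1,0.004,0,0,0,0,0],
  [1,0.004,0,0,0,0,0],
])

```text
time_s: 10.53
tool_pos: [0.5662, 0.2541, 0.2384]
tool_rot: [-180.0, 0.3, -89.3]
force: [-5.7, 2.2, 15.1]
grip_width: 0.0005
```

```bash
python3 look.py w6 mark,pointer,dish
```

```text
10.5833 [0.5663 0.2528 0.2384] [ 1.7996e+02  1.5000e-01 -8.9350e+01] [-7.1  1.2 16.6] 0.00025276992268582696
mark 0.95 [169.7 475.2] z-plane [0.6262 0.18   0.03  ] depth [0.6262 0.18   0.0299]
mark 0.73 [260.6 575.5] z-plane [0.5814 0.1233 0.03  ] depth [0.5785 0.1173 0.0215]
pointer 0.82 [169.1 416.4] z-plane [0.6261 0.2079 0.03  ] depth [0.626  0.2077 0.0294]
dish 0.76 [241.5 511.4] z-plane [0.5846 0.1458 0.008 ] depth [0.5888 0.1534 0.0225]
```

Request:
jog_arm([
  [1,0.004,0,0,0,0,0],
  [1,0.004,0,0,0,0,0],
  [1,0.004,0,0,0,0,0],
  [1,0,0,0,0,0,0],
])

```text
time_s: 11.07
tool_pos: [0.567, 0.2389, 0.2374]
tool_rot: [180.0, -0.0, -89.4]
force: [-5.1, -1.2, 12.7]
grip_width: 0.0007
```

```bash
python3 look.py w7 mark,pointer,dish
```

```text
11.1167 [0.567  0.239  0.2375] [ 1.7997e+02 -4.0000e-02 -8.9440e+01] [-4.8 -2.1 12.2] 0.0005591068859455182
mark 0.67 [262.2 380.3] z-plane [0.5801 0.2059 0.03  ] depth [0.5803 0.206  0.0305]
mark 0.65 [169.2 442.6] z-plane [0.6269 0.1793 0.03  ] depth [0.627  0.1795 0.0307]
pointer 0.92 [170.7 393.6] z-plane [0.626  0.2024 0.03  ] depth [0.626  0.2024 0.0299]
dish 0.9 [242.1 483.5] z-plane [0.5847 0.1451 0.008 ] depth [0.5892 0.152  0.023 ]
```

View pics/w7.png

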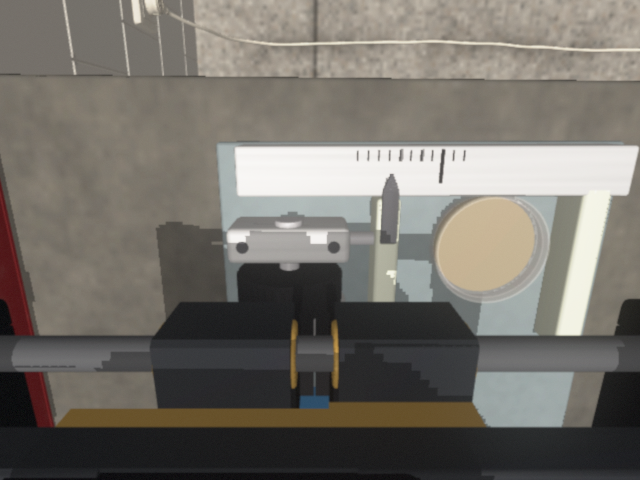

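Request:
jog_arm([
  [1,0,0,-0.012,0,0,0],
  [1,-0.013,0,0,0,0,0],
  [1,-0.013,0,0,0,0,0],
  [1,0,0,0,0,0,0],
  [1,0,0,0.012,0,0,0],
  [1,0,0,0,0,0,0],
  [1,0.0045,0,0,0,0,0],
  [1,0.0045,0,0,0,0,0],
  [1,0.0045,0,0,0,0,0],
  [1,0.0045,0,0,0,0,0],
  [1,0.0045,0,0,0,0,0],
  [1,0.0035,0,0,0,0,0],
])

```text
time_s: 12.27
tool_pos: [0.5677, 0.2402, 0.2375]
tool_rot: [-179.8, 0.1, -89.4]
force: [-0.6, 0.0, 9.7]
grip_width: 0.0006
```

```bash
python3 look.py w8 mark,pointer,dish
```

```text
12.3167 [0.5679 0.2387 0.2372] [-1.7987e+02 -1.0000e-02 -8.9430e+01] [-2.7 -3.  16.9] 0.0005149408456901665
mark 0.67 [172.6 445.3] z-plane [0.6267 0.1796 0.03  ] depth [0.6267 0.1795 0.0295]
pointer 0.92 [173.8 413.5] z-plane [0.626  0.1946 0.03  ] depth [0.6259 0.1945 0.0296]
pointer 0.19 [190.3 499.8] z-plane [0.6186 0.1526 0.03  ] depth [0.6185 0.1522 0.0292]
dish 0.86 [244.9 483.3] z-plane [0.5846 0.1468 0.008 ] depth [0.5889 0.1533 0.0223]
```

Remaining about 15 mm; each stroke gives about 7.8 mm. Repeat once.

Request:
jog_arm([
  [1,0,0,-0.012,0,0,0],
  [1,-0.013,0,0,0,0,0],
  [1,-0.013,0,0,0,0,0],
  [1,0,0,0,0,0,0],
  [1,0,0,0.012,0,0,0],
  [1,0,0,0,0,0,0],
  [1,0.0045,0,0,0,0,0],
  [1,0.0045,0,0,0,0,0],
  [1,0.0045,0,0,0,0,0],
  [1,0.0045,0,0,0,0,0],
  [1,0.0045,0,0,0,0,0],
  [1,0.0035,0,0,0,0,0],
])

```text
time_s: 13.47
tool_pos: [0.5675, 0.2403, 0.2375]
tool_rot: [-179.9, 0.1, -89.3]
force: [-2.3, 0.1, 10.1]
grip_width: 0.0005
```

```bash
python3 look.py w9 mark,pointer,dish
```

```text
13.5167 [0.5677 0.2389 0.2371] [-1.799e+02 -1.000e-02 -8.942e+01] [-3.4 -2.7 19.3] 0.0007874064315346236
mark 0.78 [173.1 446.3] z-plane [0.6262 0.1793 0.03  ] depth [0.6261 0.179  0.0291]
pointer 0.77 [173.8 432.1] z-plane [0.6258 0.186  0.03  ] depth [0.6256 0.1855 0.0286]
dish 0.65 [244.3 484. ] z-plane [0.5847 0.1467 0.008 ] depth [0.5887 0.1527 0.0214]
```

Request:
jog_arm([
  [1,0,0,-0.012,0,0,0],
  [1,-0.012,0,0,0,0,0],
  [1,-0.012,0,0,0,0,0],
  [1,0,0,0,0,0,0],
  [1,0,0,0.012,0,0,0],
  [1,0,0,0,0,0,0],
  [1,0.004,0,0,0,0,0],
  [1,0.004,0,0,0,0,0],
  [1,0.004,0,0,0,0,0],
  [1,0.004,0,0,0,0,0],
  [1,0,0,0,0,0,0],
  [1,0,0,0,0,0,0],
])

```text
time_s: 14.67
tool_pos: [0.5674, 0.2488, 0.2383]
tool_rot: [-179.9, 0.1, -89.4]
force: [-5.1, 0.4, 19.5]
grip_width: 0.0006
```

```bash
python3 look.py w10 mark,pointer,dish
python3 - <<'E'
import cv2
im=cv2.imread('pics/w10.png')[130:290,360:600]; cv2.imwrite('pics/w10c.png',cv2.resize(im,None,fx=3,fy=3))
E
```

```text
14.7167 [0.5674 0.2488 0.2383] [-1.7985e+02  1.2000e-01 -8.9360e+01] [-5.3 -0.1 20.2] 0.0003452984984475009
mark 0.85 [174.3 460.6] z-plane [0.6256 0.1807 0.03  ] depth [0.6256 0.1807 0.03  ]
pointer 0.71 [171.3 466.4] z-plane [0.627  0.1781 0.03  ] depth [0.6269 0.1777 0.029 ]
pointer 0.65 [266.7 438.1] z-plane [0.5787 0.1866 0.03  ] depth [0.5771 0.1851 0.0255]
dish 0.64 [246.2 505.2] z-plane [0.5834 0.1428 0.008 ] depth [0.5877 0.1501 0.0221]
```

View pics/w10c.png

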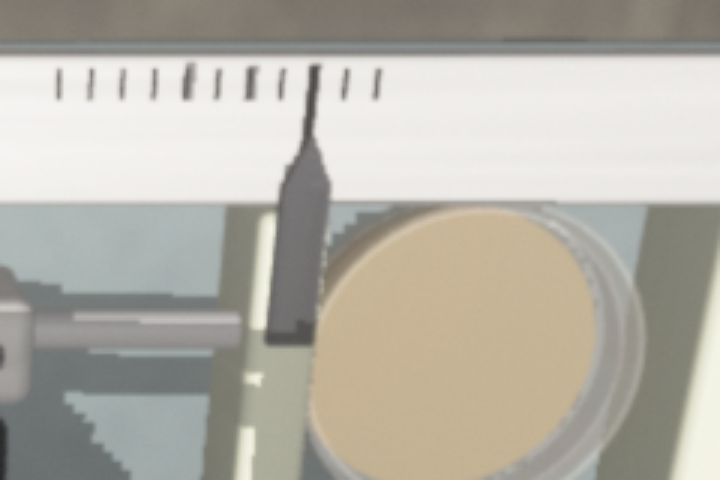

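Request:
jog_arm([
  [1,0,0,-0.01,0,0,0],
  [1,0,0,-0.02,0,0,0],
  [1,0,0,-0.02,0,0,0],
  [1,0.023,0,0,0,0,0],
  [1,0.023,0,0,0,0,0],
  [1,0.023,0,0,0,0,0],
  [1,0,0,0,0,0,0],
  [1,0,0,0,0,0,0],
])

```text
time_s: 15.53
tool_pos: [0.568, 0.1757, 0.2842]
tool_rot: [179.9, -0.1, -89.6]
force: [-0.0, 0.5, -0.0]
grip_width: 0.0002
```

```bash
python3 look.py w11 mark,pointer,dish,stop,rail,guide
python3 - <<'E'
import cv2
im=cv2.imread('pics/w11.png')[80:280,200:440]; cv2.imwrite('pics/w11c.png',cv2.resize(im,None,fx=3,fy=3))
E
```

```text
15.5833 [0.5677 0.1774 0.2846] [ 1.7991e+02 -1.0000e-02 -8.9480e+01] [-0.3  0.5 -0.4] 0.00039151162595876034
mark 0.91 [162.7 310.5] z-plane [0.6257 0.1783 0.03  ] depth [0.6256 0.1783 0.0297]
pointer 0.7 [162.1 309.1] z-plane [0.626  0.1791 0.03  ] depth [0.6259 0.1791 0.0293]
dish 0.69 [236.5 414.2] z-plane [0.5747 0.1078 0.008 ] depth [0.5755 0.1085 0.0106]
dish 0.65 [222.7 360.4] z-plane [0.5841 0.1447 0.008 ] depth [0.5878 0.1466 0.0229]
stop 0.81 [173.3 366.3] z-plane [0.6171 0.1423 0.008 ] depth [0.6196 0.1451 0.029 ]
rail 0.66 [233.8 412.5] z-plane [0.5766 0.1091 0.008 ] depth [0.5762 0.1087 0.0065]
guide 0.79 [238.5 309.3] z-plane [0.5729 0.179  0.008 ] depth [0.5788 0.1789 0.0284]
guide 0.56 [160.6 310.2] z-plane [0.6249 0.1786 0.008 ] depth [0.6268 0.1785 0.029 ]
```

View pics/w11c.png

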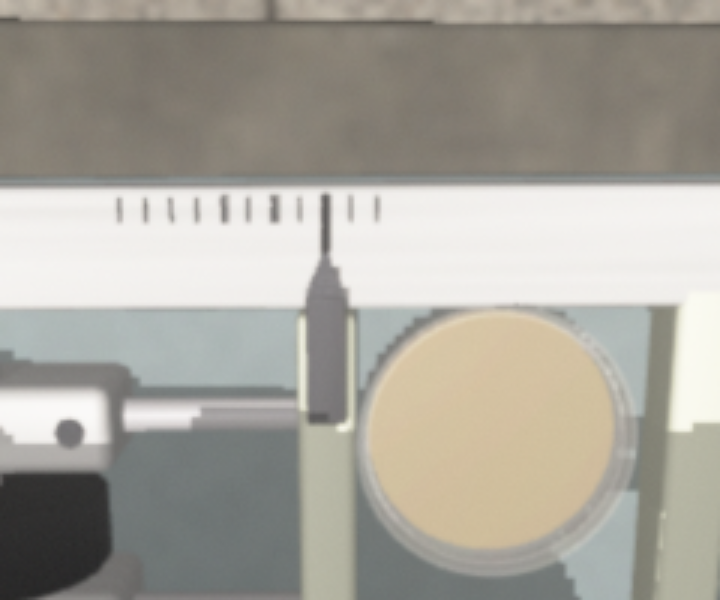

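```bash
python3 -c "
from cell import env; print(env.sign_off())"
```

```text
the job is handed in; nothing more can be done
None
```

I pushed the dish against the back stop bar, rolled the wheel until the pointer met the long gauge mark, and handed the job in at about 15.6 s of the 58 s limit. The system gives no verdict on hand-in.

- **Dish:** I pushed it with the closed fingertips until the bar pushed back with about 6 N. The last look puts its centre about 31 mm from the bar's face (30 mm is full contact, 34 mm is the limit). It still lies between rail and guide.
- **Pointer:** It took four strokes on the wheel, pressing with about 8 to 20 N, which is a little over the suggested 15 N at times. The wheel did not appear to slip. The last picture and the trained network put the pointer within about 1 mm of the mark; the limit is 2.2 mm.
- **Robot:** It was clear of everything, with the wrist force near zero.

One reading disagreed. While the finger was still on the wheel, the network reported the pointer about 2.6 mm past the mark. The picture at that moment showed them lined up, and the look taken straight over the mark confirmed it. I saw no sign of bystanders being disturbed, but I did not measure their final positions.

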